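Spring open the accessory case at the lathe bench

TASK

Open the green steel accessory case: with a fingertip press down the release tab on its front so that the lid springs ajar, then push the lid all the way over until it rests fully open by itself. Do it by touch only: pick nothing up, and leave the things standing around the case where they are.

Things in the scene. Friction and masses are not known exactly. Their poses are not given: they have to be found in the camera images.
- case: green steel case fixed to the bench, 130 mm deep (its x), 180 wide (its y), 55 high; origin at the centre of its underside; its -x side is the front with the release tab, facing roughly towards the robot. The hinge runs along its y at the back top edge. In it are abrasive discs and a spring pin that lifts the lid.
- tab_press (a point): the place to press: middle of the upper face of the steel release tab, a ridged plate 34 mm wide sticking out forward about 45 mm from an upright catch on the case's front; this point lies 118 mm in front of the case's centre and 40 mm above the bench, 14 mm back from the tab's free end and 33 mm in front of the catch. Moves with the tab.
- tab (a joint): tilt of the release tab: 0 at rest, 0.30 rad against its stop; pressing its free end straight down turns it. At the press point this takes about 4 N at first and 10 N at the stop (then it is rigid), with about 10 mm of travel; the catch lets go of the lid after about 4 to 6 mm (0.13 to 0.2 rad), so press it right down. It springs back when let go.
- lid_hinge (a point): middle of the lid's hinge line, on the underside of the lid at the case's back top edge, 56 mm above the bench, 65 mm behind the case's centre
- lid_edge (a point): middle of the lid's front end, the underside of a steel lip 36 mm wide and 4 thick that reaches 10 mm beyond the green plate, 140 mm from the hinge line. Moves with the lid.
- lid (a joint): opening of the lid (green plate 130 x 180 x 6 mm, about 0.25 kg): 0 closed, 1.90 rad fully open against its stop, leaning back past upright (1.57). Once released, a spring pin lifts it within about half a second, gently, to roughly 0.4 rad and no further: its front end then stands about 55 mm higher. From there it swings freely: left alone before upright it falls back to about 0.4, past upright it falls open to its stop.
- wax_tin: loose bystander, leave alone: low round aluminium tin, 68 diameter, 45 high (mm); origin at the centre of its underside
- cup: loose bystander, leave alone: small turned wooden cup, 64 diameter, 60 high (mm); origin at the centre of its underside
- blank: loose bystander, leave alone: upright pale wooden cylinder, 60 diameter, 90 high (mm); origin at the centre of its underside
- chuck: loose bystander, leave alone: heavy dark steel four-jaw chuck, 90 diameter, about 71 high (mm); origin at the centre of its underside
- rule: loose bystander, leave alone: folded white rule, 235 long (its x), 17 wide, 16 high (mm); origin at the centre of its underside
- pencil: loose bystander, leave alone: red pencil, about 174 long (its x), 8 thick (mm); origin at the centre of its underside
- driver: loose bystander, leave alone: screwdriver with a wooden handle, about 200 long (its x) (mm); origin at the centre of its underside

How it is judged:
On the way, in this order (a step that is already met when the one before it is completed fails the run):
1. the release tab is pressed down (more than 0.08 rad) (value of joint tab above 0.08 rad).
2. the lid has sprung ajar (0.25 to 0.9 rad) (value of joint lid between 0.25 and 0.9 rad), for 0.1 s.
3. the lid is pushed fully open (over 1.75 rad) (value of joint lid above 1.75 rad), for 0.2 s.
At the end, for the whole second after the job is handed in: The lid rests fully open (over 1.75 of 1.90 rad), at rest, the tab is back up (under 0.06 rad), and every loose thing is within 30 mm of where it stood (value of joint lid above 1.75 rad and value of joint tab below 0.06 rad and velocity of joint lid between -0.1 and 0.1 rad/s and distance of each of wax_tin, cup, blank, chuck, rule, pencil, driver from where it was at the start of the episode below 0.03 m); the robot touches nothing.
It fails at once if a loose thing around the case is lifted or shifted by more than 30 mm (distance of any of wax_tin, cup, blank, chuck, rule, pencil, driver from where it was at the start of the episode above 0.03 m).
It also fails if it takes over 38 s, if anything falls off the work surface, if the arm or the gripper's body presses on something with over 40 N, if the wrist force passes 120 N, or if a joint passes its speed limit or range.

ROBOT

A 6-joint arm with a two-finger parallel gripper is mounted at the origin on the work surface. World frame = base frame: x ahead of the robot, y to its left, z up, the work surface at z = 0. Lengths are in m, angles in rad, forces in N, time in s.
With the tool pointing down it reaches from about 0.3 to 0.875 m from the base axis. Payload 6.4 kg.
Tool frame: the origin (TCP) lies midway between the tips of the shut fingers; the grasp point (between the pads) lies 19 mm behind it (ctrl.pinch_z is the distance from the TCP to the grasp point, in m); x points along the fingers, y is the direction in which the jaws open and shut, and the axes are right-handed (so a half turn about x gives the same grasp; the last joint's range is limited). The gripper opens to 88 mm and grips with 3 to 60 N. Pads are 18 mm wide; open, the fingers measure 123 mm over their backs; the gripper's body (75 mm by 187 mm) begins 45 mm behind the grasp point.
Start: joints at [-1.518, 0.181, 1.607, -0, 1.354, -0.206], TCP at [0.147, -0.556, 0.21] pointing down, gripper open.
Joint ranges: [-2.99, 2.99], [-0.89, 2.07], [0.3, 2.58], [-1.14, 4.28], [0, 2.63], [-3.12, 3.12]. Speed limits (rad/s): [2.57, 2.57, 3.01, 3.14, 3.14, 3.14].

INTERFACE

Orientations are given as a unit quaternion [x, y, z, w].
In Python, from workcell import ctrl gives the robot as it stands. The module is installed in compiled form; this text tells all that it offers.
- The arm moves only by the shell command python3 -m pendant 'ROWS' [FORCE]. ROWS is JSON, a list of rows, each a list of 7 numbers: the turn, a rotation vector about the tool's x, y, z in rad, then the shift along the tool's x, y, z in m, then the opening, from 0 (shut) to 1 (fully open). A call has 1 to 10 rows; each row shifts and turns the pose as measured when the row begins, along the tool's axes as they then stand; what a row does not reach is not made up. A row lasts 1/10 s, in which the tool goes at most 50 mm and 8.59 degrees, less where a joint would pass 70% of its speed; a pose out of reach is approached as far as the arm can. A call is refused whole if a number of a shift passes 0.05 or a number of a turn 0.15, either way. A call with a gripper value outside its range is refused whole. The fingers move at their own pace and stop on an object; FORCE is the grip in N (left out, the last holds). Time passes only in rows, so rows that do not move let the fingers close. It gives the time, the measured TCP pose, the force and the opening at its end, in the units of the state.
- ctrl.observe(): the state, without advancing time (a new reading comes with each control period).
- ctrl.snapshot(name): name is "side" or "top" or "wrist"; returns the picture (420x560x3 uint8, blue, green, red); there is no depth.
- ctrl.camera_model(name): a dict with "vertical_fov" (degrees; the focal length in pixels is half the picture's height over the tangent of half this angle, whatever the lens; pixels are square), "cx", "cy" (the principal point, pixels), "position" and "orientation" of the camera in the world; the wrist camera has in their place "tool_from_camera" (4x4, takes a point from camera to tool coordinates, whose origin is the TCP and whose axes are the tool frame's). Camera axes: x right, y up, looking along -z (the intrinsics and any distortion apply to the point x, -y, -z); pixel columns grow to the right and rows downward; lengths in m; the calibration is good to about 2 mm. The wrist camera is an equidistant fisheye: a pixel r from the principal point sees the ray r / f radians off the axis. A picture is of the moment at which its call begins: read the wrist's pose just before it. camera_model takes no time and is no camera call.
- ctrl.finish_job(): hands the job in, once; it reports no verdict.
The state is a dict: "clock": time; "joints": joint angles; "dq": joint speeds; "tau": joint torques, N m; "position": TCP position; "ee_rot": TCP orientation; "ft_force": force on the tool from outside, world axes, zero at the start; "torque": the same for the moment, N m; "finger_gap": finger opening in m.
Only numpy, scipy, OpenCV 4.12 (cv2) and the standard library are available. Lean on these libraries where they do the work, as an engineer would, in place of code of your own. Each camera call takes 0.05 s, during which the arm holds its last target.

## Working session

There is one attempt and no reset: what is moved stays moved. The work goes in short steps, Python scripts to look and compute and a shell command to move; the robot and the scene stay as the last step left them, time stands still between calls to the robot, and variables do not carry over. Pictures are saved under pics/ and viewed, and the job is handed in when it is done.

```bash
mkdir -p pics
python3 - <<'E'
from workcell import ctrl
import cv2
s=ctrl.observe();print(s)
for n in("top","side","wrist"):
    cv2.imwrite(f"pics/{n}0.png",ctrl.snapshot(n));print(n,ctrl.camera_model(n))
E
```

```text
{'clock': 0.0, 'joints': array([-1.51832539e+00,  1.81536943e-01,  1.60796166e+00, -3.14802537e-05,
        1.35379674e+00, -2.06308159e-01]), 'dq': array([ 6.99866847e-04, -9.34423378e-04,  1.97464077e-04, -2.45474392e-03,
        2.58157263e-05, -1.37802176e-03]), 'tau': array([-1.26922941e-05, -4.33876741e+01, -3.41845608e+01,  7.02353683e-02,
        3.84712557e-02, -1.24066737e-04]), 'position': array([ 0.14711448, -0.55527592,  0.20863488]), 'ee_rot': array([ 0.70123083,  0.09184055, -0.70115998,  0.09063846]), 'ft_force': array([ 0.22381037, -0.82271609, -0.64504646]), 'torque': array([-0.02267988, -0.00577998,  0.00365005]), 'finger_gap': 0.08788994344481127}
top {'vertical_fov': 55.04859337512481, 'cx': 275.2576698884968, 'cy': 206.75214598318843, 'position': array([0.37659746, 0.0485033 , 1.00428264]), 'orientation': array([ 0.05025074, -0.06902472, -0.69671285,  0.71225111])}
side {'vertical_fov': 46.66272350926198, 'cx': 278.11423651061904, 'cy': 199.90465373681127, 'position': array([0.31212247, 0.84219385, 0.66559428]), 'orientation': array([-0.06800966,  0.45711036,  0.8766975 , -0.13351516])}
wrist {'vertical_fov': 65.70646984690485, 'cx': 284.45463714622747, 'cy': 209.71620781441626, 'tool_from_camera': array([[-5.94598420e-04,  3.13212868e-01, -9.49682761e-01,
        -1.75237425e-01],
       [ 9.99999818e-01,  9.06660257e-05, -5.96199667e-04,
        -5.52451065e-04],
       [-1.00633446e-04, -9.49682942e-01, -3.13212865e-01,
        -8.09062424e-02],
       [ 0.00000000e+00,  0.00000000e+00,  0.00000000e+00,
         1.00000000e+00]])}
```

View pics/top0.png

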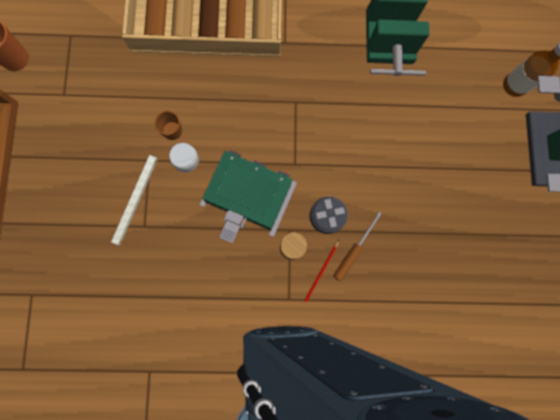

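View pics/side0.png

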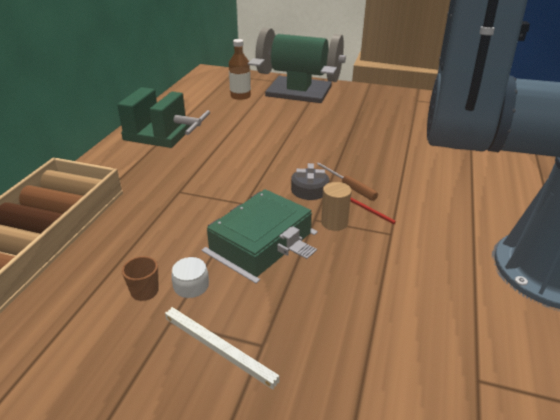

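The top view shows the case at about (248,190), with its tab towards the lower left at about (232,227). The blank (294,246) and the chuck (329,214) are close on the case's right. I'll measure the case by colour mask, and zoom in to check.

```bash
cat > h.py <<'E'
import numpy as np,cv2
from workcell import ctrl
from scipy.spatial.transform import Rotation as R
def ray(n,u,v):
    m=ctrl.camera_model(n);f=210/np.tan(np.radians(m["vertical_fov"]/2))
    d=np.array([(u-m["cx"])/f,-(v-m["cy"])/f,-1.]);return m["position"],R.from_quat(m["orientation"]).apply(d)
def onz(n,u,v,z):
    p,d=ray(n,u,v);return p+d*(z-p[2])/d[2]
def proj(n,P):
    m=ctrl.camera_model(n);f=210/np.tan(np.radians(m["vertical_fov"]/2))
    c=R.from_quat(m["orientation"]).inv().apply(np.array(P)-m["position"])
    return np.array([m["cx"]+f*c[0]/-c[2],m["cy"]-f*c[1]/-c[2]])
E
python3 - <<'E'
from h import *
im=cv2.imread("pics/top0.png")
hsv=cv2.cvtColor(im,cv2.COLOR_BGR2HSV)
m=cv2.inRange(hsv,(60,90,25),(95,255,255));m[:, :190]=0;m[:140]=0;m[240:]=0;m[:,310:]=0
cs,_=cv2.findContours(m,0,2);c=max(cs,key=cv2.contourArea)
q=cv2.approxPolyDP(c,6,True)[:,0];print(q,cv2.minAreaRect(c))
for a in q: print(a,onz("top",*a,.062).round(4))
b=cv2.boxPoints(cv2.minAreaRect(c));W=[onz("top",*a,.062) for a in b];print(np.round(W,4))
print([np.linalg.norm(W[i]-W[i-1]).round(4) for i in range(4)],np.mean(W,0))
for k in ((232,228),(240,216)): print(k,onz("top",*k,.04))
for nm,u,v,z in (("blank",294,246,.09),("chuck",329,214,.05),("tin",184,157,.045)): print(nm,onz("top",u,v,z).round(3))
cv2.imwrite("pics/topz.png",cv2.resize(im[130:290,140:390],None,fx=3.2,fy=3.2,interpolation=2))
s=cv2.imread("pics/side0.png");cv2.imwrite("pics/sidez.png",cv2.resize(s[150:310,120:370],None,fx=3.2,fy=3.2,interpolation=2))
E
```

```text
[[225 152]
 [204 199]
 [269 228]
 [290 179]] ((246.98365783691406, 189.0762481689453), (73.92440032958984, 54.71689987182617), 23.428691864013672)
[225 152] [0.669  0.1493 0.062 ]
[204 199] [0.5521 0.1941 0.062 ]
[269 228] [0.4866 0.0387 0.062 ]
[290 179] [ 0.6061 -0.0091  0.062 ]
[[ 0.5508  0.1983  0.062 ]
 [ 0.6758  0.1521  0.062 ]
 [ 0.607  -0.0134  0.062 ]
 [ 0.4845  0.0363  0.062 ]]
[np.float64(0.1751), np.float64(0.1333), np.float64(0.1792), np.float64(0.1322)] [0.57952921 0.09332525 0.062     ]
(232, 228) [0.48708778 0.12721522 0.04      ]
(240, 216) [0.51662026 0.10906455 0.04      ]
blank [ 0.444 -0.019  0.09 ]
chuck [ 0.525 -0.105  0.05 ]
tin [0.659 0.251 0.045]
```

View pics/topz.png

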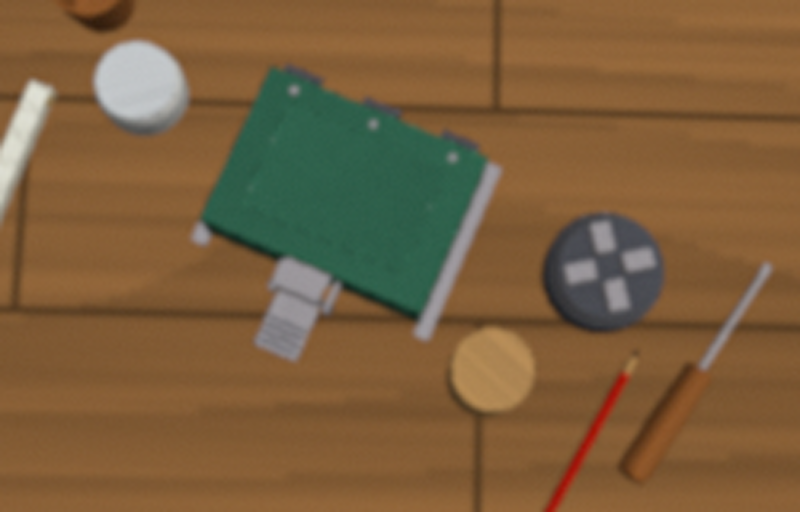

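View pics/sidez.png

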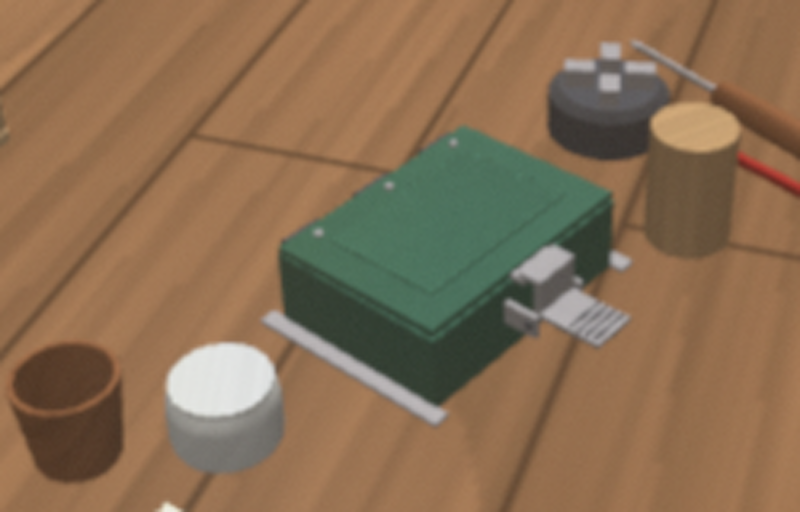

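The zooms show the tab's free-end corners: top (257,342) and (297,360), side (597,345) and (629,319) in zoom pixels. I'll triangulate the tab and check it against the case geometry.

Run:
```python
from h import *
def tri(a,b):
    a=np.array(a)/3.2+[140,130];b=np.array(b)/3.2+[120,150]
    p,d=ray("top",*a);q,e=ray("side",*b);t=np.linalg.lstsq(np.c_[d,-e],q-p,rcond=None)[0]
    x,y=p+t[0]*d,q+t[1]*e;return (x+y)/2,np.linalg.norm(x-y)
T={}
for n,a,b in (("tipL",(257,342),(597,345)),("tipR",(297,360),(629,319)),("lidBL",(273,68),(283,245)),("lidFL",(203,218),(435,328)),("lidBR",(497,163),(462,127)),("lidFR",(418,315),(611,195))):
    T[n],g=tri(a,b);print(n,T[n].round(4),round(g,4))
c=sum(T[k] for k in T if 'lid' in k)/4;ex=(T['lidBL']+T['lidBR']-T['lidFL']-T['lidFR'])/2;print(c,np.linalg.norm(ex),"yaw",np.arctan2(ex[1],ex[0]))
ey=(T['lidBL']-T['lidBR']+T['lidFL']-T['lidFR'])/2;print(np.linalg.norm(ey),"yaw",np.arctan2(-ey[0],ey[1]))
tip=(T['tipL']+T['tipR'])/2;v=c-tip;print("tip",tip,"dist",np.linalg.norm(v[:2]),np.arctan2(v[1],v[0]))
for yaw in (-.35,-.40):
    e=np.array([np.cos(yaw),np.sin(yaw)]);ep=np.array([-e[1],e[0]]);print("centre in frame; tip off",(tip-c)[:2]@e,(tip-c)[:2]@ep, "press",tip[:2]+.014*e)
    P=np.r_[c[:2]-.118*e,.04];print(P,proj("top",P),proj("side",P))
```

```text
tipL [0.4658 0.1544 0.0391] 0.0012
tipR [0.4532 0.1242 0.0379] 0.0014
lidBL [0.6712 0.1486 0.0626] 0.0009
lidFL [0.5541 0.1954 0.0636] 0.0006
lidBR [ 0.6071 -0.0219  0.0547] 0.0073
lidFR [0.4871 0.0351 0.0622] 0.0031
[0.57988039 0.08928918 0.06076878] 0.1294422984865866 yaw -0.412450169777466
0.17800438091998114 yaw -0.37711422693950747
tip [0.45953238 0.13932866 0.03849039] dist 0.13033645153411297 -0.3940437630288957
centre in frame; tip off -0.13021005518634068 0.005738652008467587 press [0.4726836  0.13452809]
[0.46903441 0.12975112 0.04      ] [230.65272383 235.48224381] [308.44804887 249.12836427]
centre in frame; tip off -0.13033413958351744 -0.0007763102011293902 press [0.47242724 0.1338768 ]
[0.47119519 0.13524055 0.04      ] [228.38767118 234.52984344] [306.67847144 250.67023757]
```

```bash
cat >> h.py <<'E'
YAW=-.395;C=np.array([.580,.091]);e=np.array([np.cos(YAW),np.sin(YAW)]);ep=np.array([-e[1],e[0]])
def W(x,y,z): return np.r_[C+x*e+y*ep,z]
def tool(al,flip=1):
    x=np.r_[np.sin(al)*e,-np.cos(al)];z=flip*np.r_[np.cos(al)*e,np.sin(al)];return R.from_matrix(np.c_[x,np.cross(z,x),z])
def st():
    s=ctrl.observe();return s["position"],R.from_quat(s["ee_rot"]),s
def case(p): d=np.array(p[:2])-C;return np.r_[d@e,d@ep,p[2]]
def plan(P,Rt,n=None,g=0,step=.045):
    p,r,s=st();P=np.array(P);w=(r.inv()*Rt).as_rotvec()
    k=n or int(max(np.ceil(np.linalg.norm(P-p)/step),np.ceil(np.linalg.norm(w)/.135),1))
    rows=[]
    for i in range(k):
        ri=r*R.from_rotvec(w*i/k);rows.append(list(np.r_[np.round(w/k,3),np.round(ri.inv().apply((P-p)/k),4),g]))
    print(k,"rows; case pos",case(p).round(4))
    print("["+",".join("["+",".join("%g"%v for v in r)+"]" for r in rows)+"]")
E
python3 - <<'E'
from h import *
p,r,s=st();print(r.as_matrix().round(3))
for f in(1,-1):print(f,(r.inv()*tool(.7,f)).as_rotvec())
plan(W(-.14,0,.22),tool(.7))
E
```

```text
[[-0.     0.256 -0.967]
 [ 0.001 -0.967 -0.256]
 [-1.    -0.001 -0.   ]]
1 [-2.35974835 -0.29369894  0.8616166 ]
-1 [0.62604335 0.6746539  0.22996903]
19 rows; case pos [-0.1508 -0.7632  0.2088]
[[-0.124,-0.015,0.045,-0.0005,-0.0315,-0.0249,0],[-0.124,-0.015,0.045,-0.0023,-0.0282,-0.0286,0],[-0.124,-0.015,0.045,-0.004,-0.0243,-0.0318,0],[-0.124,-0.015,0.045,-0.0055,-0.0199,-0.0345,0],[-0.124,-0.015,0.045,-0.0068,-0.0152,-0.0365,0],[-0.124,-0.015,0.045,-0.008,-0.0103,-0.038,0],[-0.124,-0.015,0.045,-0.0089,-0.0051,-0.0388,0],[-0.124,-0.015,0.045,-0.0096,0.0002,-0.039,0],[-0.124,-0.015,0.045,-0.0101,0.0054,-0.0385,0],[-0.124,-0.015,0.045,-0.0103,0.0106,-0.0373,0],[-0.124,-0.015,0.045,-0.0103,0.0156,-0.0355,0],[-0.124,-0.015,0.045,-0.01,0.0204,-0.0332,0],[-0.124,-0.015,0.045,-0.0095,0.0247,-0.0302,0],[-0.124,-0.015,0.045,-0.0087,0.0287,-0.0267,0],[-0.124,-0.015,0.045,-0.0077,0.0322,-0.0228,0],[-0.124,-0.015,0.045,-0.0065,0.035,-0.0185,0],[-0.124,-0.015,0.045,-0.0051,0.0373,-0.0139,0],[-0.124,-0.015,0.045,-0.0036,0.039,-0.0091,0],[-0.124,-0.015,0.045,-0.0019,0.0399,-0.0042,0]]
```

```bash
sed -i 's/flip=1/flip=-1/' h.py
python3 - <<'E'
from h import *
plan(W(-.15,0,.20),tool(.7),n=20)
E
```

```text
20 rows; case pos [-0.1508 -0.7632  0.2088]
[[0.031,0.034,0.011,0.0005,-0.0303,-0.0232,0],[0.031,0.034,0.011,0.0009,-0.031,-0.0223,0],[0.031,0.034,0.011,0.0013,-0.0317,-0.0212,0],[0.031,0.034,0.011,0.0016,-0.0323,-0.0202,0],[0.031,0.034,0.011,0.0019,-0.033,-0.0191,0],[0.031,0.034,0.011,0.0021,-0.0336,-0.018,0],[0.031,0.034,0.011,0.0023,-0.0342,-0.0169,0],[0.031,0.034,0.011,0.0025,-0.0347,-0.0157,0],[0.031,0.034,0.011,0.0026,-0.0352,-0.0145,0],[0.031,0.034,0.011,0.0027,-0.0357,-0.0133,0],[0.031,0.034,0.011,0.0027,-0.0361,-0.0121,0],[0.031,0.034,0.011,0.0026,-0.0365,-0.0109,0],[0.031,0.034,0.011,0.0026,-0.0368,-0.0096,0],[0.031,0.034,0.011,0.0025,-0.0371,-0.0084,0],[0.031,0.034,0.011,0.0023,-0.0374,-0.0072,0],[0.031,0.034,0.011,0.0021,-0.0376,-0.0059,0],[0.031,0.034,0.011,0.0018,-0.0378,-0.0047,0],[0.031,0.034,0.011,0.0015,-0.038,-0.0034,0],[0.031,0.034,0.011,0.0012,-0.0381,-0.0022,0],[0.031,0.034,0.011,0.0008,-0.0381,-0.001,0]]
```

```bash
python3 -m pendant '[[0.031,0.034,0.011,0,-0.03,-0.023,0],[0.031,0.034,0.011,0.001,-0.031,-0.022,0],[0.031,0.034,0.011,0.001,-0.032,-0.021,0],[0.031,0.034,0.011,0.001,-0.032,-0.02,0],[0.031,0.034,0.011,0.002,-0.033,-0.019,0],[0.031,0.034,0.011,0.002,-0.034,-0.018,0],[0.031,0.034,0.011,0.002,-0.034,-0.017,0],[0.031,0.034,0.011,0.002,-0.035,-0.016,0],[0.031,0.034,0.011,0.002,-0.035,-0.0145,0],[0.031,0.034,0.011,0.002,-0.036,-0.013,0]]' 5
python3 -c "
from h import *
plan(W(-.15,0,.18),tool(.7),n=10)"
```

```text
clock: 1.15
position: [0.2976, -0.1931, 0.2053]
ee_rot: [0.822, -0.047, -0.567, -0.005]
ft_force: [0.1, -0.2, 0.1]
finger_gap: 0.0105
10 rows; case pos [-0.1513 -0.3709  0.2053]
[[0.029,0.033,0.012,0.005,-0.0353,-0.0104,0],[0.029,0.033,0.012,0.0049,-0.0357,-0.0092,0],[0.029,0.033,0.012,0.0047,-0.036,-0.008,0],[0.029,0.033,0.012,0.0045,-0.0363,-0.0068,0],[0.029,0.033,0.012,0.0043,-0.0365,-0.0056,0],[0.029,0.033,0.012,0.004,-0.0367,-0.0044,0],[0.029,0.033,0.012,0.0037,-0.0369,-0.0032,0],[0.029,0.033,0.012,0.0033,-0.037,-0.002,0],[0.029,0.033,0.012,0.0029,-0.037,-0.0008,0],[0.029,0.033,0.012,0.0025,-0.0371,0.0004,0]]
```

```bash
python3 -m pendant '[[0.029,0.033,0.012,0.005,-0.035,-0.0104,0],[0.029,0.033,0.012,0.005,-0.036,-0.009,0],[0.029,0.033,0.012,0.005,-0.036,-0.008,0],[0.029,0.033,0.012,0.0045,-0.036,-0.007,0],[0.029,0.033,0.012,0.004,-0.0365,-0.0055,0],[0.029,0.033,0.012,0.004,-0.037,-0.0045,0],[0.029,0.033,0.012,0.004,-0.037,-0.003,0],[0.029,0.033,0.012,0.003,-0.037,-0.002,0],[0.029,0.033,0.012,0.003,-0.037,-0.001,0],[0.029,0.033,0.012,0.0025,-0.037,0.0004,0]]'
python3 -c "
from h import *
plan(W(-.115,0,.085),tool(.7))
for n in('wrist','side'): cv2.imwrite(f'pics/{n}1.png',ctrl.snapshot(n))"
```

```text
clock: 2.15
position: [0.4204, 0.0836, 0.1783]
ee_rot: [0.875, -0.166, -0.449, -0.073]
ft_force: [0.1, -0.5, 0.2]
finger_gap: 0.0005
3 rows; case pos [-0.1444 -0.0682  0.1783]
[[0.013,0.024,0.001,0.031,-0.0231,0.0094,0],[0.013,0.024,0.001,0.0307,-0.023,0.0105,0],[0.013,0.024,0.001,0.0304,-0.0229,0.0115,0]]
```

View pics/wrist1.png

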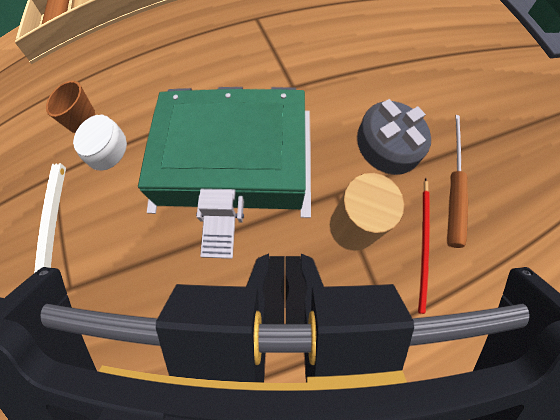

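View pics/side1.png

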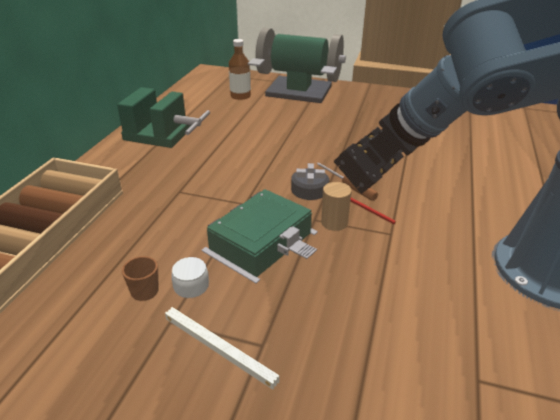

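The wrist picture shows the tab's free end between (201,256) and (233,257), and the lid's front corners at (140,190) and (304,190). I'll cross-check the position from these.

```bash
cat >> h.py <<'E'
def wz(u,v,z,p,r):
    m=ctrl.camera_model("wrist");f=210/np.tan(np.radians(m["vertical_fov"]/2))
    a=np.array([u-m["cx"],v-m["cy"]]);rr=np.hypot(*a);t=rr/f
    d=np.array([a[0]/rr*np.sin(t),-a[1]/rr*np.sin(t),-np.cos(t)]);T=m["tool_from_camera"]
    o=p+r.apply(T[:3,3]);d=r.apply(T[:3,:3]@d);return o+d*(z-o[2])/d[2]
E
python3 - <<'E'
from h import *
p,r,s=st()
for n,u,v,z in (("tipL",201,256,.039),("tipR",233,257,.039),("FL",140,190,.062),("FR",304,190,.062),("BL",159,90,.062),("BR",305,91,.062)):
    q=wz(u,v,z,p,r);print(n,q.round(4),case(q).round(4))
plan(W(-.115,0,.085),tool(.7))
E
```

```text
tipL [0.4633 0.1577 0.039 ] [-0.1334  0.0166  0.039 ]
tipR [0.4512 0.1262 0.039 ] [-0.1325 -0.017   0.039 ]
FL [0.5474 0.1986 0.062 ] [-0.0715  0.0868  0.062 ]
FR [0.4866 0.0364 0.062 ] [-0.0652 -0.0863  0.062 ]
BL [0.6718 0.153  0.062 ] [0.0609 0.0925 0.062 ]
BR [ 0.6022 -0.0117  0.062 ] [ 0.06   -0.0863  0.062 ]
3 rows; case pos [-0.1458 -0.0669  0.1768]
[[0.014,0.026,0.001,0.0309,-0.0226,0.0085,0],[0.014,0.026,0.001,0.0306,-0.0225,0.0097,0],[0.014,0.026,0.001,0.0303,-0.0224,0.0108,0]]
```

The wrist view agrees with the earlier measurement to within 2–3 mm. Moving in above the tab.

```bash
python3 -m pendant '[[0.014,0.026,0.001,0.031,-0.0226,0.0085,0],[0.014,0.026,0.001,0.031,-0.0225,0.0097,0],[0.014,0.026,0.001,0.03,-0.0224,0.011,0],[0,0,0,0,0,0,0]]'
python3 -c "
from h import *
plan(W(-.115,0,.065),tool(.7))
cv2.imwrite(f'pics/wrist2.png',ctrl.snapshot('wrist'))"
```

```text
clock: 2.65
position: [0.4693, 0.1257, 0.1017]
ee_rot: [0.889, -0.177, -0.415, -0.079]
ft_force: [-0.7, -0.4, -0.2]
finger_gap: -0.0
1 rows; case pos [-0.1156 -0.0106  0.1017]
[[0.008,0.002,-0.002,0.0285,-0.0108,0.0231,0]]
```

View pics/wrist2.png

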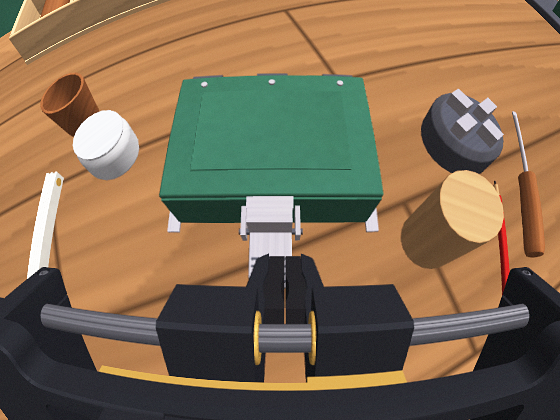

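The finger (column 285) is about 10 mm right of the tab's middle (272), which matches the computed offset. I'll correct that and go down.

```bash
python3 -m pendant '[[0.008,0.002,-0.002,0.0285,-0.011,0.023,0],[0,0,0,0,0,0,0]]'
python3 -c "
from h import *
plan(W(-.112,0,.05),tool(.7))
plan(W(-.113,0,.03),tool(.7),n=5)"
```

```text
clock: 2.9
position: [0.4762, 0.129, 0.0795]
ee_rot: [0.886, -0.175, -0.421, -0.082]
ft_force: [-1.0, -1.1, -0.7]
finger_gap: 0.0003
1 rows; case pos [-0.1105 -0.0049  0.0795]
[[0.006,0.015,0.002,0.0218,-0.0049,0.0198,0]]
5 rows; case pos [-0.1105 -0.0049  0.0795]
[[0.001,0.003,0,0.0073,-0.001,0.0066,0],[0.001,0.003,0,0.0073,-0.001,0.0067,0],[0.001,0.003,0,0.0073,-0.001,0.0067,0],[0.001,0.003,0,0.0073,-0.001,0.0067,0],[0.001,0.003,0,0.0073,-0.001,0.0067,0]]
```

```bash
python3 -m pendant '[[0.006,0.015,0.002,0.022,-0.005,0.02,0],[0,0,0,0.006,-0.001,0.005,0],[0,0,0,0,0,0,0]]'
python3 -c "
from h import *
plan(W(-.112,0,.04),tool(.7))"
```

```text
clock: 3.2
position: [0.4877, 0.0995, 0.0644]
ee_rot: [0.891, -0.159, -0.419, -0.072]
ft_force: [-0.3, -0.2, -0.5]
finger_gap: 0.0004
1 rows; case pos [-0.0885 -0.0277  0.0644]
[[0.036,0.008,0.024,0.0044,-0.0288,0.0327,0]]
```

That drifted sideways unexpectedly. I'll check the joints and take a picture.

```bash
python3 -c "
from h import *
p,r,s=st();print({k:np.round(s[k],3) for k in s})
for n in('wrist','side'): cv2.imwrite(f'pics/{n}3.png',ctrl.snapshot(n))
p,r,s=st();print(s['joints'].round(4),p.round(4),s['dq'].round(3))"
```

```text
{'clock': np.float64(3.2), 'joints': array([ 0.193,  0.023,  2.336, -1.129,  0.378,  3.105]), 'dq': array([-0.046, -0.055,  0.032,  0.039,  0.012, -0.055]), 'tau': array([ -0.162, -23.701, -23.041,  -1.092,  -0.185,   0.13 ]), 'position': array([0.488, 0.099, 0.064]), 'ee_rot': array([ 0.891, -0.159, -0.419, -0.072]), 'ft_force': array([-0.299, -0.221, -0.494]), 'torque': array([0.188, 0.184, 0.042]), 'finger_gap': np.float64(0.0)}
[ 0.1952  0.0232  2.3355 -1.1303  0.3781  3.1071] [0.4875 0.1005 0.0642] [ 0.021  0.017 -0.003 -0.014 -0.01   0.025]
```

View pics/wrist3.png

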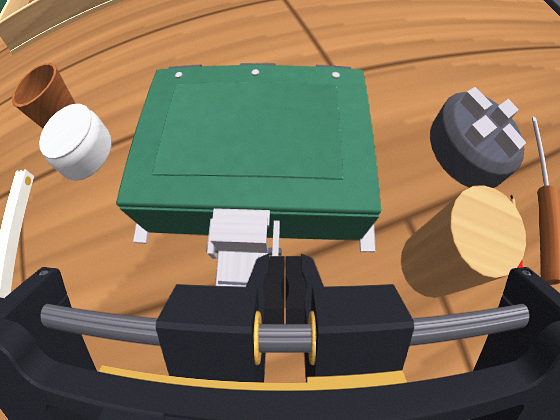

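View pics/side3.png

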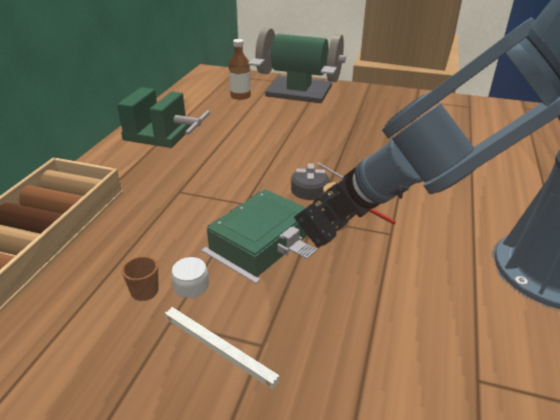

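No contact was made. The wrist hit a range limit: joint 4 is at -1.13 and joint 6 at 3.1, because the tool lies almost in line with the forearm (near the wrist singularity). I'll back up and use a smaller tilt, about 0.3 rad.

```bash
python3 -c "
from h import *
plan(W(-.125,0,.11),tool(.3),n=6)"
```

```text
6 rows; case pos [-0.089  -0.0268  0.0642]
[[0.007,-0.065,0.003,-0.0096,-0.0047,-0.0004,0],[0.007,-0.065,0.003,-0.0096,-0.0047,0.0002,0],[0.007,-0.065,0.003,-0.0096,-0.0046,0.0009,0],[0.007,-0.065,0.003,-0.0095,-0.0046,0.0016,0],[0.007,-0.065,0.003,-0.0094,-0.0046,0.0022,0],[0.007,-0.065,0.003,-0.0093,-0.0045,0.0028,0]]
```

```bash
python3 -m pendant '[[0,-0.04,0,-0.015,0,0,0],[0.007,-0.065,0.003,-0.012,-0.0047,0,0],[0.007,-0.065,0.003,-0.01,-0.0047,0,0],[0.007,-0.065,0.003,-0.01,-0.0046,0.001,0],[0,0,0,0,0,0,0]]'
python3 -c "
from h import *
p,r,s=st();print(s['joints'].round(3))
plan(W(-.12,0,.10),tool(.3),n=6)"
```

```text
clock: 3.8
position: [0.4665, 0.1282, 0.1081]
ee_rot: [0.837, -0.152, -0.517, -0.096]
ft_force: [0.9, 0.1, 0.3]
finger_gap: 0.0003
[ 0.187 -0.108  2.215 -0.384  0.665  2.38 ]
6 rows; case pos [-0.119  -0.0094  0.1081]
[[0.005,-0.027,0.003,0.0012,-0.0016,0.0007,0],[0.005,-0.027,0.003,0.0012,-0.0016,0.0007,0],[0.005,-0.027,0.003,0.0012,-0.0016,0.0007,0],[0.005,-0.027,0.003,0.0012,-0.0016,0.0006,0],[0.005,-0.027,0.003,0.0012,-0.0016,0.0006,0],[0.005,-0.027,0.003,0.0012,-0.0016,0.0006,0]]
```

```bash
python3 -m pendant '[[0.01,-0.055,0.006,0.003,-0.005,0.001,0],[0.01,-0.055,0.006,0.002,-0.005,0.001,0],[0.01,-0.055,0.006,0.002,-0.002,0.001,0],[0,0,0,0,0,0,0]]'
python3 -c "
from h import *
p,r,s=st();print(s['joints'].round(3))
plan(W(-.113,0,.06),tool(.3),n=4)"
```

```text
clock: 4.2
position: [0.47, 0.141, 0.1022]
ee_rot: [0.79, -0.157, -0.581, -0.113]
ft_force: [1.0, -0.8, 0.9]
finger_gap: 0.0005
[ 0.162 -0.018  2.095 -0.221  0.818  2.254]
4 rows; case pos [-0.1208  0.0039  0.1022]
[[0.001,-0.001,-0,0.0107,0.0009,0.0013,0],[0.001,-0.001,-0,0.0107,0.0009,0.0013,0],[0.001,-0.001,-0,0.0107,0.001,0.0013,0],[0.001,-0.001,-0,0.0107,0.001,0.0013,0]]
```

```bash
python3 -m pendant '[[0,0,0,0.012,0.001,0.001,0],[0,0,0,0.012,0.001,0.001,0],[0,0,0,0.012,0.001,0.001,0],[0,0,0,0.004,0.001,0.001,0],[0,0,0,0,0,0,0]]'
python3 -c "
from h import *
cv2.imwrite(f'pics/wrist4.png',ctrl.snapshot('wrist'))
p,r,s=st();print(s['joints'].round(3))
plan(W(-.113,0,.045),tool(.3),n=1)"
```

```text
clock: 4.7
position: [0.4731, 0.134, 0.061]
ee_rot: [0.793, -0.157, -0.578, -0.11]
ft_force: [0.0, -0.5, 0.4]
finger_gap: 0.0005
[ 0.148  0.06   2.122 -0.253  0.706  2.275]
1 rows; case pos [-0.1152 -0.0014  0.0612]
[[0.012,-0.013,-0.003,0.0161,-0.0015,0.0029,0]]
```

View pics/wrist4.png

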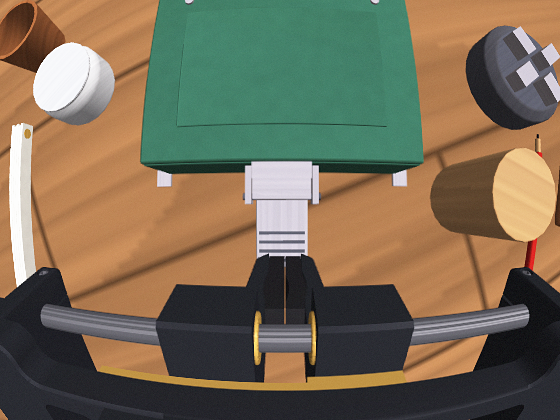

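The finger is centred over the tab, whose ridges show at (283,240). Pressing down.

```bash
python3 -m pendant '[[0,0,0,0.012,-0.001,0.003,0],[0,0,0,0.006,0,0.002,0],[0,0,0,0.004,0,0.001,0],[0,0,0,0,0,0,0]]'
python3 -c "
from h import *
p,r,s=st();print(case(p).round(4))"
```

```text
clock: 5.15
position: [0.4754, 0.1351, 0.0399]
ee_rot: [0.795, -0.156, -0.576, -0.109]
ft_force: [-0.6, -0.2, -0.0]
finger_gap: 0.0007
[-0.1135  0.0004  0.0399]
```

```bash
python3 -m pendant '[[0,0,0,0.004,0,0.001,0],[0,0,0,0.004,0,0.001,0],[0,0,0,0.004,0,0.001,0]]'
python3 -c "
from h import *
p,r,s=st();print(case(p).round(4))"
```

```text
clock: 5.45
position: [0.4775, 0.1349, 0.0283]
ee_rot: [0.796, -0.155, -0.575, -0.11]
ft_force: [-0.5, -0.1, 0.1]
finger_gap: 0.0006
[-0.1115  0.0011  0.0283]
```

No force at z = 0.028, where there should be contact. I'll look before going further.

```bash
python3 -c "
from h import *
for n in('wrist','side'):
    cv2.imwrite(f'pics/{n}5.png',ctrl.snapshot(n))
s=cv2.imread('pics/side5.png');cv2.imwrite('pics/side5z.png',cv2.resize(s[150:310,180:430],None,fx=3.2,fy=3.2,interpolation=2))
print(st()[2]['ft_force'],proj('side',st()[0]))"
```

```text
[ 0.09032284 -0.14764906 -0.47943587] [303.72451583 254.66332023]
```

View pics/wrist5.png

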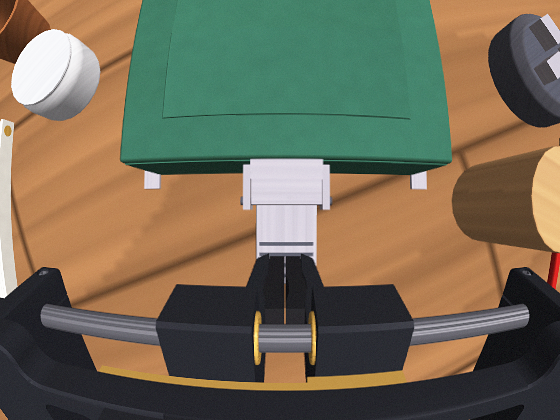

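View pics/side5z.png

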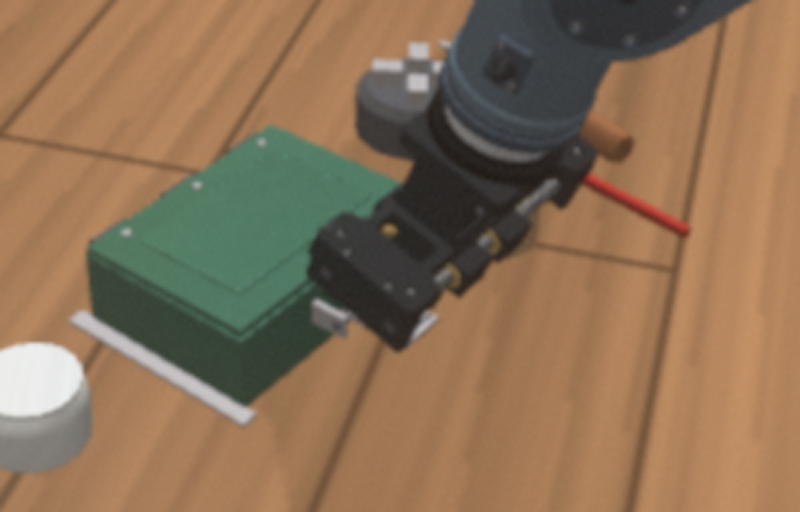

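```bash
python3 -c "
from h import *
p,r,s=st();m=ctrl.camera_model('wrist');T=np.linalg.inv(m['tool_from_camera']);f=210/np.tan(np.radians(m['vertical_fov']/2))
for t in ([0,0,0],[0,0,-.009],[0,0,.009],[0,.011,-.009]):
    c=T[:3,:3]@np.array(t)+T[:3,3];th=np.arctan2(np.hypot(c[0],c[1]),-c[2]);a=np.arctan2(-c[1],c[0]);print(t,m['cx']+f*th*np.cos(a),m['cy']+f*th*np.sin(a))
for px in ((285,257),(256,254),(313,254),(257,207),(317,206)): print(px,case(wz(*px,.04,p,r)).round(4),case(wz(*px,.03,p,r)).round(4))
print(r.apply([1,0,0]),case(p),s['ft_force'])"
```

```text
[0, 0, 0] 284.40467263508384 246.49549454141788
[0, 0, -0.009] 284.40807137337447 232.46778731836474
[0, 0, 0.009] 284.40145177452393 259.9878629357065
[0, 0.011, -0.009] 303.2691704802553 232.44353834079777
(285, 257) [-0.1166  0.0004  0.04  ] [-0.118   0.0003  0.03  ]
(256, 254) [-0.1151  0.0166  0.04  ] [-0.1165  0.0174  0.03  ]
(313, 254) [-0.1147 -0.0152  0.04  ] [-0.1161 -0.0162  0.03  ]
(257, 207) [-0.0889  0.0162  0.04  ] [-0.0888  0.017   0.03  ]
(317, 206) [-0.088 -0.017  0.04 ] [-0.0878 -0.0181  0.03  ]
[ 0.28947726 -0.12159216 -0.94943049] [-0.11202883  0.00069772  0.02777373] [ 0.09032284 -0.14764906 -0.47943587]
```

```bash
python3 -m pendant '[[0,0,0,0.003,0,0.001,0],[0,0,0,0.001,0,0,0]]'
python3 -c "
from h import *
p,r,s=st();print(case(p).round(4),s['ft_force'],s['tau'].round(2))
cv2.imwrite('pics/wrist6.png',ctrl.snapshot('wrist'))"
```

```text
clock: 5.75
position: [0.4772, 0.1346, 0.0234]
ee_rot: [0.795, -0.156, -0.575, -0.109]
ft_force: [0.5, -0.0, -0.1]
finger_gap: 0.0002
[-0.1116  0.0007  0.0234] [ 0.48992624 -0.03310022 -0.14797068] [-1.000e-02 -3.282e+01 -2.517e+01 -5.800e-01 -1.110e+00  2.000e-02]
```

View pics/wrist6.png

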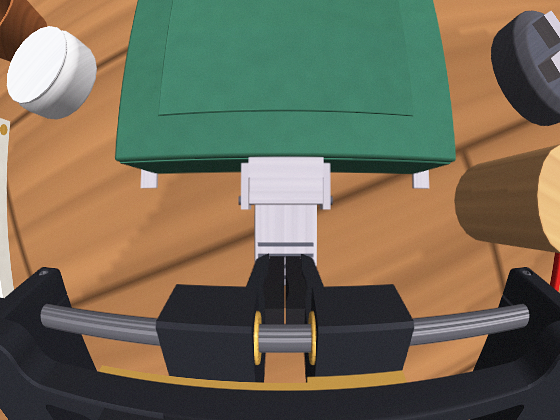

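```bash
python3 -m pendant '[[0,0,0,0.003,0,0.001,0],[0,0,0,0.003,0,0.001,0]]'
python3 -c "
from h import *
p,r,s=st();print(case(p).round(4),s['ft_force'],s['tau'].round(2))
cv2.imwrite('pics/side6.png',ctrl.snapshot('side'))
cv2.imwrite('pics/top6.png',ctrl.snapshot('top'))
s=cv2.imread('pics/side6.png')[170:290,230:400];t=cv2.imread('pics/top6.png')[170:290,180:350]
cv2.imwrite('pics/st6.png',cv2.resize(np.hstack([s,t]),None,fx=2.3,fy=2.3,interpolation=2))"
```

```text
clock: 6.0
position: [0.4779, 0.1346, 0.0172]
ee_rot: [0.796, -0.155, -0.575, -0.11]
ft_force: [0.5, -0.5, 0.5]
finger_gap: 0.0003
[-0.1111  0.001   0.0172] [ 0.51232258 -0.45374314  0.46548431] [-1.000e-02 -3.341e+01 -2.465e+01 -5.100e-01 -9.700e-01 -6.000e-02]
```

View pics/st6.png

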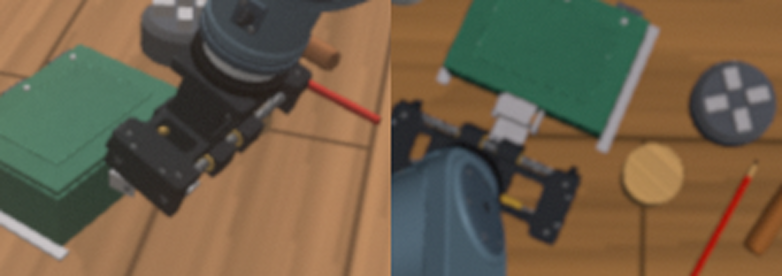

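```bash
python3 -c "
from h import *
cv2.imwrite('pics/wrist7.png',ctrl.snapshot('wrist'))
w=cv2.imread('pics/wrist7.png')[190:300,200:370];cv2.imwrite('pics/w7z.png',cv2.resize(w,None,fx=4.5,fy=4.5,interpolation=2))
m=ctrl.camera_model('wrist');T=np.linalg.inv(m['tool_from_camera']);f=210/np.tan(np.radians(m['vertical_fov']/2))
for x in (0,-.01,-.02,-.03,-.04):
  for z in (-.009,0,.009):
    t=[x,0,z]
    c=T[:3,:3]@np.array(t)+T[:3,3];th=np.arctan2(np.hypot(c[0],c[1]),-c[2]);a=np.arctan2(-c[1],c[0]);print(t,m['cy']+f*th*np.sin(a))
"
```

```text
[0, 0, -0.009] 232.46779036161536
[0, 0, 0] 246.495472040401
[0, 0, 0.009] 259.98781689186126
[-0.01, 0, -0.009] 239.29159882637012
[-0.01, 0, 0] 253.87856461849418
[-0.01, 0, 0.009] 267.85409888249956
[-0.02, 0, -0.009] 246.84652803302106
[-0.02, 0, 0] 262.0189944070873
[-0.02, 0, 0.009] 276.4905947694842
[-0.03, 0, -0.009] 255.24709690451022
[-0.03, 0, 0] 271.0276297359111
[-0.03, 0, 0.009] 286.00207698453636
[-0.04, 0, -0.009] 264.6303601479965
[-0.04, 0, 0] 281.03487884318713
[-0.04, 0, 0.009] 296.5095827797238
```

View pics/w7z.png

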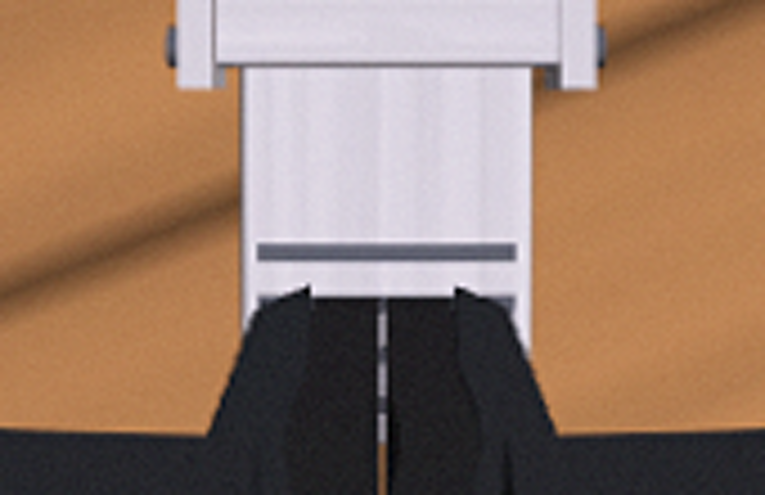

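```bash
python3 -c "
from h import *
p,r,s=st()
for v,a,b in ((75,241,533),(250,243,531)):
  for z in (.02,.03,.04,.05):
    A=case(wz(200+a/4.5,190+v/4.5,z,p,r));B=case(wz(200+b/4.5,190+v/4.5,z,p,r));print(v,z,A.round(4),(A-B)[1].round(4))
"
```

```text
75 0.02 [-0.088   0.0191  0.02  ] 0.0379
75 0.03 [-0.0881  0.0182  0.03  ] 0.0358
75 0.04 [-0.0882  0.0173  0.04  ] 0.0338
75 0.05 [-0.0883  0.0164  0.05  ] 0.0318
250 0.02 [-0.1107  0.0186  0.02  ] 0.0375
250 0.03 [-0.1096  0.0178  0.03  ] 0.0355
250 0.04 [-0.1085  0.0169  0.04  ] 0.0335
250 0.05 [-0.1074  0.016   0.05  ] 0.0315
```

Tab width in the picture puts the tab unpressed at z≈0.039, so the real fingertips end roughly 20–25 mm behind the reported TCP. I'll keep going down in small steps, watching the force.

```bash
python3 -m pendant '[[0,0,0,0.003,0,0.001,0],[0,0,0,0.002,0,0.001,0]]';python3 -m pendant '[[0,0,0,0.002,0,0.001,0],[0,0,0,0.002,0,0.001,0]]'
```

```text
clock: 6.35
position: [0.4779, 0.1348, 0.0121]
ee_rot: [0.796, -0.155, -0.575, -0.11]
ft_force: [-1.8, 0.4, 2.9]
finger_gap: 0.0006
clock: 6.55
position: [0.478, 0.1349, 0.0079]
ee_rot: [0.796, -0.155, -0.574, -0.109]
ft_force: [-0.4, -2.7, 4.7]
finger_gap: 0.0007
```

Contact, with the force rising to about 4.7 N. Pressing to the stop.

```bash
python3 -m pendant '[[0,0,0,0.003,0,0.001,0],[0,0,0,0.003,0,0.001,0]]';python3 -m pendant '[[0,0,0,0.003,0,0.001,0],[0,0,0,0.002,0,0.001,0]]'
```

```text
clock: 6.75
position: [0.4787, 0.1346, 0.0019]
ee_rot: [0.797, -0.155, -0.574, -0.109]
ft_force: [-2.2, -3.1, 10.6]
finger_gap: 0.0005
clock: 6.95
position: [0.4791, 0.1346, 0.0013]
ee_rot: [0.797, -0.156, -0.573, -0.108]
ft_force: [-30.0, -2.4, 53.5]
finger_gap: 0.0005
```

The stop is reached (53 N). Easing off, then looking.

```bash
python3 -m pendant '[[0,0,0,-0.004,0,-0.001,0],[0,0,0,-0.01,0,-0.006,0],[0,0,0,-0.015,0,-0.01,0],[0,0,0,-0.015,0,-0.015,0],[0,0,0,0,0,0,0]]'
python3 -c "
from h import *
p,r,s=st();print(case(p).round(4),s['joints'].round(3))
cv2.imwrite('pics/wrist8.png',ctrl.snapshot('wrist'));cv2.imwrite('pics/side8.png',ctrl.snapshot('side'))"
```

```text
clock: 7.45
position: [0.4936, 0.1294, 0.0552]
ee_rot: [0.797, -0.156, -0.573, -0.108]
ft_force: [0.2, 0.6, -0.9]
finger_gap: 0.0004
[-0.0946  0.0022  0.0552] [ 0.134  0.106  2.092 -0.262  0.679  2.268]
```

View pics/wrist8.png

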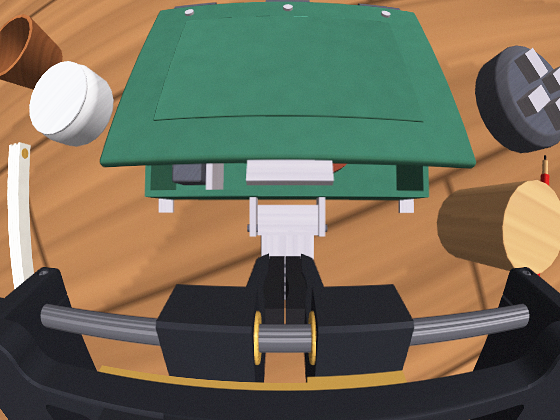

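View pics/side8.png

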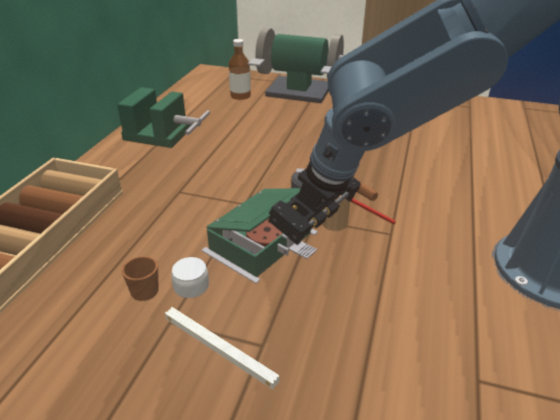

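The tab released and the lid is ajar: in the wrist view its front edge is at row ~163 with the steel lip at (290,170), and it stands raised in the side view. Next I place the fingertip just in front of and below the lip, then sweep it along the lid's arc. I allow for the 27 mm tip offset.

```bash
python3 -c "
from h import *
plan(W(-.078,0,.069),tool(.3),n=2)"
```

```text
2 rows; case pos [-0.0974  0.0008  0.0523]
[[0.007,-0.01,-0.002,-0.0049,0.0006,-0.0118,0],[0.007,-0.01,-0.002,-0.005,0.0005,-0.0118,0]]
```

```bash
python3 -m pendant '[[0.007,-0.01,-0.002,-0.005,0,-0.013,0],[0.007,-0.01,-0.002,-0.005,0,-0.013,0],[0,0,0,0,0,0,0]]'
python3 -c "
from h import *
p,r,s=st();print(s['joints'].round(3))
cv2.imwrite('pics/wrist9.png',ctrl.snapshot('wrist'))
plan(W(-.05,0,.078),tool(.3),n=2)"
```

```text
clock: 7.85
position: [0.5063, 0.1211, 0.065]
ee_rot: [0.787, -0.159, -0.586, -0.115]
ft_force: [0.9, -0.7, 0.3]
finger_gap: 0.0004
[ 0.1    0.115  2.046 -0.211  0.735  2.204]
2 rows; case pos [-0.0811 -0.0012  0.0639]
[[0.001,0.005,-0.003,-0.0023,-0.0005,-0.0169,0],[0.001,0.005,-0.003,-0.0022,-0.0006,-0.0169,0]]
```

View pics/wrist9.png

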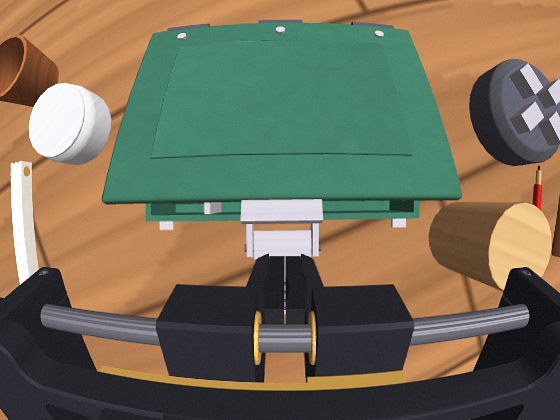

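```bash
python3 -m pendant '[[0,0,0,-0.002,0,-0.015,0],[0,0,0,-0.002,0,-0.01,0]]';python3 -m pendant '[[0,0,0,-0.002,0,-0.008,0],[0,0,0,-0.002,0,-0.006,0]]'
python3 -c "
from h import *
p,r,s=st();print(case(p),s['joints'].round(3))
cv2.imwrite('pics/wrist10.png',ctrl.snapshot('wrist'))"
```

```text
clock: 8.1
position: [0.523, 0.1125, 0.072]
ee_rot: [0.784, -0.159, -0.589, -0.114]
ft_force: [-0.6, 0.7, -0.2]
finger_gap: 0.0005
clock: 8.3
position: [0.5311, 0.1082, 0.0775]
ee_rot: [0.781, -0.159, -0.593, -0.113]
ft_force: [-4.9, 2.4, 1.6]
finger_gap: 0.0004
[-0.05169227 -0.00296388  0.07750324] [ 0.065  0.142  1.979 -0.186  0.786  2.144]
```

View pics/wrist10.png

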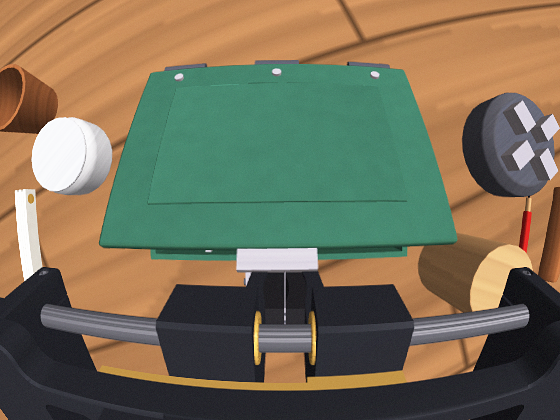

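The lip now overlaps the fingertips at (280,260), with a contact force of about 5 N. Starting the arc, up and back.

```bash
python3 -m pendant '[[0,0,0,-0.008,0,-0.009,0],[0,0,0,-0.008,0,-0.009,0],[0,0,0,-0.008,0,-0.009,0]]'
python3 -c "
from h import *
p,r,s=st();print(case(p),s['joints'].round(3))
cv2.imwrite('pics/wrist11.png',ctrl.snapshot('wrist'))
plan(W(-.01,0,.12),tool(.3),n=3)"
```

```text
clock: 8.65
position: [0.5495, 0.1003, 0.1082]
ee_rot: [0.78, -0.16, -0.594, -0.113]
ft_force: [-0.4, 0.3, -0.6]
finger_gap: 0.0003
[-0.03176115 -0.00314552  0.10820235] [ 0.046  0.125  1.922 -0.167  0.86   2.103]
3 rows; case pos [-0.0292 -0.0025  0.1108]
[[0.002,0.008,-0.004,-0.0012,-0.0008,-0.007,0],[0.002,0.008,-0.004,-0.0012,-0.0008,-0.007,0],[0.002,0.008,-0.004,-0.0011,-0.0008,-0.007,0]]
```

View pics/wrist11.png

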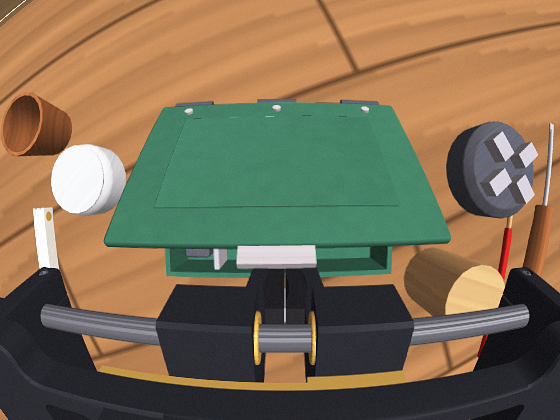

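The lid is rising with the finger under the lip; more of the interior shows. Continuing along the arc.

```bash
python3 -m pendant '[[0.002,0.004,-0.002,-0.005,0,-0.013,0],[0.002,0.004,-0.002,-0.005,-0.001,-0.013,0],[0,0,0,-0.005,-0.001,-0.013,0]]'
python3 -c "
from h import *
p,r,s=st();print(case(p),s['joints'].round(3))
cv2.imwrite('pics/wrist12.png',ctrl.snapshot('wrist'))
plan(W(.025,0,.147),tool(.3),n=3)"
```

```text
clock: 9.0
position: [0.5857, 0.0883, 0.1383]
ee_rot: [0.785, -0.16, -0.588, -0.115]
ft_force: [-0.2, -0.0, -0.0]
finger_gap: 0.0005
[ 0.0063401  -0.00029686  0.13833176] [ 0.019  0.141  1.836 -0.152  0.91   2.063]
3 rows; case pos [0.0095 0.0003 0.1409]
[[-0,0.003,-0.002,-0.0005,0.0001,-0.0055,0],[-0,0.003,-0.002,-0.0004,0.0001,-0.0055,0],[-0,0.003,-0.002,-0.0004,0.0001,-0.0055,0]]
```

View pics/wrist12.png

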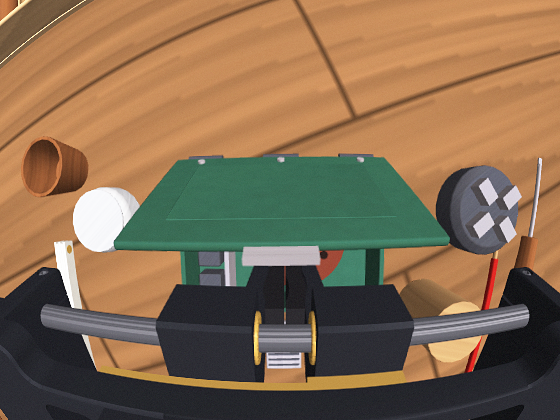

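```bash
python3 -m pendant '[[0,0,0,-0.001,0,-0.013,0],[0,0,0,0,0,-0.013,0],[0,0,0,0,0,-0.013,0]]'
python3 -c "
from h import *
p,r,s=st();print(case(p),s['joints'].round(3))
cv2.imwrite('pics/wrist13.png',ctrl.snapshot('wrist'))
plan(W(.085,0,.155),tool(.3),n=3)"
```

```text
clock: 9.35
position: [0.6255, 0.0725, 0.1546]
ee_rot: [0.787, -0.159, -0.585, -0.116]
ft_force: [-0.3, 0.5, 0.5]
finger_gap: 0.0005
[0.0491089  0.00045467 0.15460802] [-0.011  0.192  1.742 -0.139  0.942  2.022]
3 rows; case pos [0.0517 0.0005 0.156 ]
[[-0,0.002,-0.001,0.0036,0.0001,-0.0105,0],[-0,0.002,-0.001,0.0036,0.0001,-0.0105,0],[-0,0.002,-0.001,0.0036,0.0001,-0.0105,0]]
```

View pics/wrist13.png

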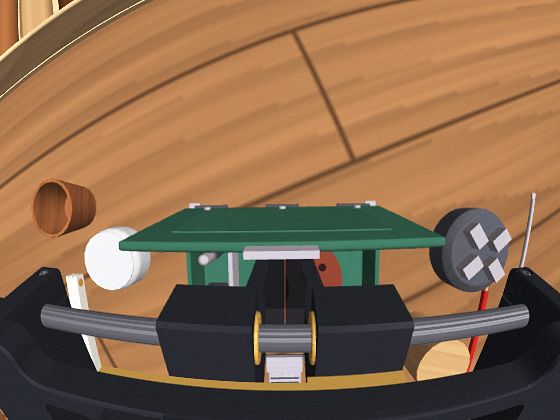

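The lid is near upright. Continuing back, level.

```bash
python3 -m pendant '[[0,0,0,0.004,0,-0.013,0],[0,0,0,0.004,0,-0.013,0],[0,0,0,0.004,0,-0.013,0]]'
python3 -c "
from h import *
p,r,s=st();print(case(p),s['joints'].round(3))
cv2.imwrite('pics/wrist14.png',ctrl.snapshot('wrist'))"
```

```text
clock: 9.7
position: [0.6672, 0.0551, 0.1561]
ee_rot: [0.788, -0.16, -0.584, -0.116]
ft_force: [0.3, -1.0, -0.7]
finger_gap: 0.0
[0.09430181 0.00042009 0.15611541] [-0.041  0.268  1.647 -0.128  0.954  1.987]
```

View pics/wrist14.png

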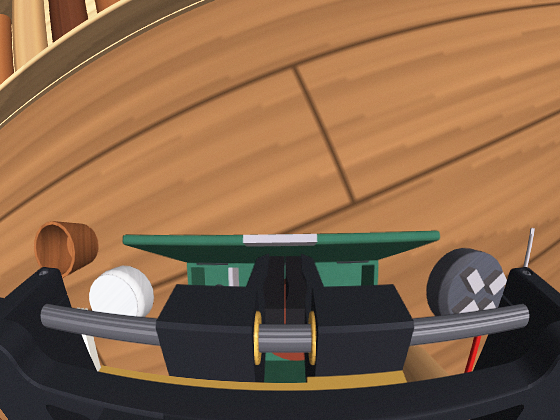

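The inside face of the lid is now visible, so it is past upright. One more short push and a wait, then look.

```bash
python3 -m pendant '[[0,0,0,0.003,0,-0.01,0],[0,0,0,0,0,0,0],[0,0,0,0,0,0,0],[0,0,0,0,0,0,0]]'
python3 -c "
from h import *
cv2.imwrite('pics/wrist15.png',ctrl.snapshot('wrist'));cv2.imwrite('pics/side15.png',ctrl.snapshot('side'))"
```

```text
clock: 10.15
position: [0.679, 0.0495, 0.1556]
ee_rot: [0.788, -0.16, -0.583, -0.117]
ft_force: [-0.6, -0.8, 0.3]
finger_gap: 0.0006
```

View pics/wrist15.png

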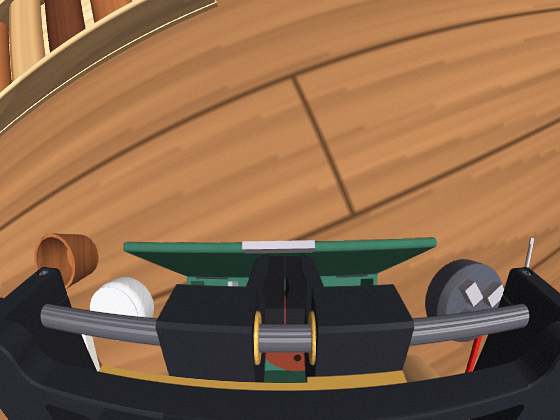

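View pics/side15.png

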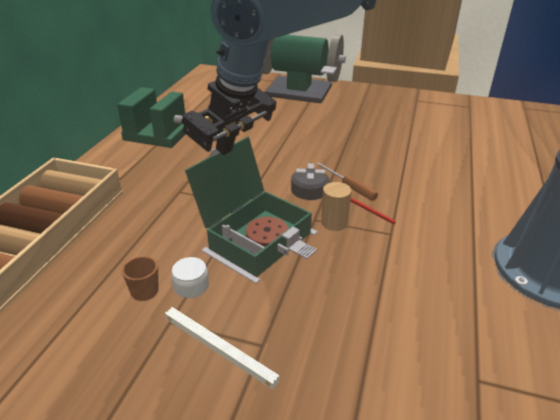

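The lid is leaning back. I'll push a little further, watching for the stop.

```bash
python3 -m pendant '[[0,0,0,0.004,0,-0.01,0],[0,0,0,0.004,0,-0.01,0],[0,0,0,0,0,0,0]]'
python3 -c "
from h import *
print(case(st()[0]))
cv2.imwrite('pics/side16.png',ctrl.snapshot('side'))
s=cv2.imread('pics/side16.png')[100:290,150:370];cv2.imwrite('pics/side16z.png',cv2.resize(s,None,fx=3.1,fy=3.1,interpolation=2))
for th in (1.6,1.7,1.8,1.9):
  for y in (.09,-.09): print(th,y,((proj('side',W(.065-.13*np.cos(th),y,.056+.13*np.sin(th)))-[150,100])*3.1).round())
"
```

```text
clock: 10.55
position: [0.6805, 0.0495, 0.1548]
ee_rot: [0.775, -0.159, -0.6, -0.116]
ft_force: [-0.3, -0.5, 0.1]
finger_gap: 0.0005
[0.10873966 0.00039632 0.15481161]
1.6 0.09 [156. 228.]
1.6 -0.09 [353. 120.]
1.7 0.09 [141. 222.]
1.7 -0.09 [339. 116.]
1.8 0.09 [127. 218.]
1.8 -0.09 [325. 113.]
1.9 0.09 [114. 216.]
1.9 -0.09 [312. 112.]
```

View pics/side16z.png

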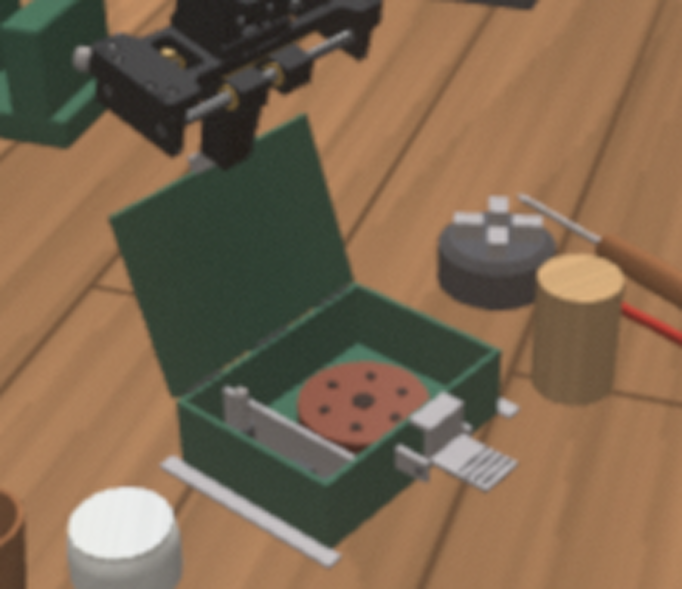

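The lid's top corners at (111,216) and (305,115) match 1.9 rad, so it is at its stop. Withdrawing forward and up.

```bash
python3 -m pendant '[[0,0,0,0,0,0.012,0],[0,0,0,-0.01,0,0.015,0],[0,0,0,-0.03,0,0.015,0],[0,0,0,-0.04,0,0.01,0],[0,0,0,-0.04,0,0.01,0],[0,0,0,-0.02,0,0.02,0],[0,0,0,0,0,0.03,0],[0,0,0,0,0,0,0],[0,0,0,0,0,0,0],[0,0,0,0,0,0,0]]'
python3 -c "
from h import *
print(case(st()[0]))
for n in ('side','top'): cv2.imwrite(f'pics/{n}17.png',ctrl.snapshot(n))
s=cv2.imread('pics/side17.png')[100:290,150:370];cv2.imwrite('pics/side17z.png',cv2.resize(s,None,fx=3.1,fy=3.1,interpolation=2))"
```

```text
clock: 11.6
position: [0.546, 0.1086, 0.2683]
ee_rot: [0.778, -0.158, -0.598, -0.116]
ft_force: [0.6, -0.3, 0.2]
finger_gap: 0.0005
[-0.03813949  0.00312446  0.26829766]
```

View pics/side17z.png

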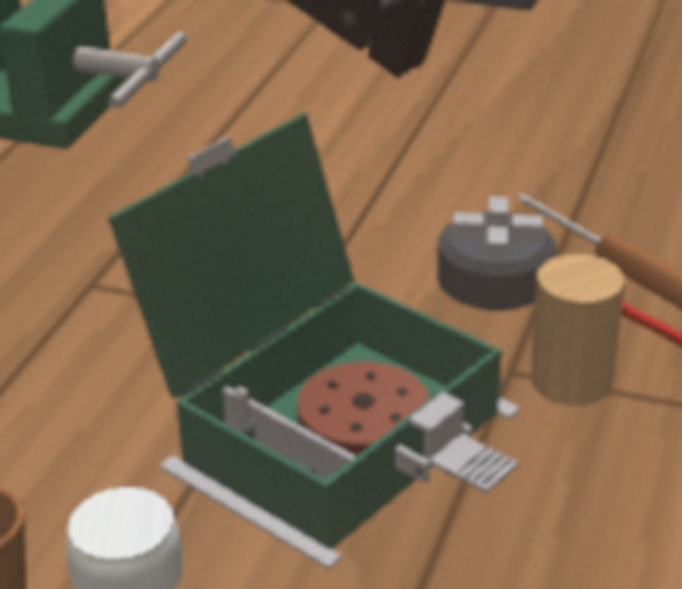

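View pics/top17.png

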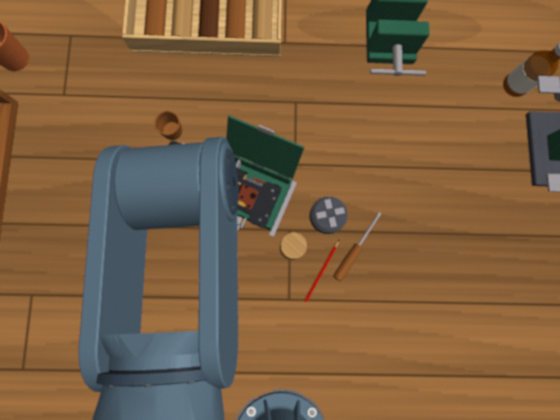

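The lid's corners haven't moved since the robot let go, still matching 1.9 rad. The tab is back up, and the visible bystanders are at their original pixels. The robot is clear, so I'm handing in.

```bash
python3 -c "
from workcell import ctrl
print(ctrl.finish_job())"
```

```text
the job is handed in; nothing more can be done
None
```

The case is open: I pressed the release tab to its stop, the lid sprang ajar, and I swept the shut fingertips under its lip along the arc until it fell back onto its stop. The job was handed in at about 11.7 s on the robot's clock; no verdict was given.

**Last checks**
- **Lid:** after withdrawing, its top corners in the side picture match 1.9 rad, and they did not move between the last two pictures.
- **Tab:** it looks fully back up in the side picture. I judged this by eye, not as an angle.
- **Bystanders:** blank, chuck, pencil, driver and cup were at their starting pixels in the last top view. The arm hid the tin and rule there. The tin looked in place in the last side view, and the rule in the side view just before withdrawing.
- **Robot:** clear of everything, with the wrist force back to noise (under 1 N).

**What disagreed or went wrong**
- **Tilt:** my first approach tilted the tool 0.7 rad, which put joints 4 and 6 at the edge of their ranges and let the tool drift about 30 mm sideways without contact. I backed off and used about 0.3 rad.
- **Tip position:** the fingertips touched the tab with the reported TCP about 27 mm below it, so I allowed for that offset when pushing the lid.
- **Force:** pressing onto the tab's stop gave a short peak of about 54 N up and 30 N sideways. That is under the 120 N wrist limit, and only the fingertips were touching the tab.

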